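# Sort two tested outlet modules and snap the good one into the desk unit

## Robot

A 6-joint arm with a two-finger parallel gripper is mounted at the origin on the work surface. World frame = base frame: x ahead of the robot, y to its left, z up, the work surface at z = 0. Lengths are in mm, angles in rad, forces in N, time in s.
With the tool pointing down it reaches from about 275 to 725 mm from the base axis. Payload 5.6 kg.
Tool frame: the origin (TCP) lies midway between the tips of the shut fingers; the grasp point (between the pads) lies 19 mm behind it (tcp_to_grasp is the distance from the TCP to the grasp point, in mm); z points along the fingers, y is the direction in which the jaws open and shut (so a half turn about z gives the same grasp; the last joint's range is limited). The gripper opens to 85 mm and grips with 20 to 120 N. Pads are 22 mm wide; open, the fingers measure 114 mm over their backs; the gripper's body (76 mm by 85 mm) begins 54 mm behind the grasp point. The pads swing forward as they close: fully open they stand 13 mm farther back than shut.
Start: joints at [1.449, 0.255, 0.108, 0, -1.424, -0.285], TCP at [217.593, 505.12, 231.283] pointing down, gripper open.
Joint ranges: [-2.95, 2.95], [-1.21, 1.97], [-1.09, 1.5], [-2.87, 1.71], [-2.94, -0.07], [-3.05, 3.05]. Speed limits (rad/s): [2.57, 2.57, 3.14, 3.14, 3.14, 3.14].

## Interface

Orientations are given as a rotation vector (axis times angle).
In Python, from station import * gives the robot as it stands.
- The arm moves only by the tool drive_tool, never from a script. Its argument "targets" is a list of rows, each an object with "grip": the finger opening in m, from 0 to 0.0854; "xyz": the shift along the tool's x, y, z in m, a list of three; "dr": the turn, a rotation vector about the tool's x, y, z in rad, a list of three. In form: [{"grip": grip, "xyz": [x, y, z], "dr": [ax, ay, az]}, ...]. A call has 1 to 10 rows; each row is the pose to reach, as a shift and turn from the pose commanded when the call began, along the tool's axes at that moment; what a row does not reach only later rows make up. A row lasts 1/12 s, in which the tool goes at most 41.7 mm and 7.16 degrees, less where a joint would pass 70% of its speed; a pose out of reach is approached as far as the arm can. A call with a gripper value outside its range is refused whole. The fingers move at their own pace and stop on an object; "grip_force" is the grip in N (left out, the last holds). Time passes only in rows, so rows that repeat a pose let the fingers close. It gives the time, the measured TCP pose, the force and the opening at its end, in the units of the state.
- get_obs(): the state, without advancing time (a new reading comes with each control period).
- snapshot(name): name is "side" or "top"; returns a dict with "img" (400x640x3 uint8, red, green, blue), "intrinsics" (3x3 intrinsics, pixels), "extrinsics" (4x4, takes a point from camera to world coordinates). Camera axes: x right, y down, z forward; pixel columns grow to the right and rows downward; lengths in mm; the calibration is good to about 2 mm. A picture is of the moment at which its call begins. There is no depth.
- sign_off(): hands the job in, once; it reports no verdict.
The state is a dict: "clock": time; "q": joint angles; "dq": joint speeds; "joint_torque": joint torques, N m; "tcp_pos": TCP position; "tcp_rot": TCP orientation; "wrist_force": force on the tool from outside, world axes, zero at the start; "ft_torque": the same for the moment, N m; "grip_width": finger opening in mm.
Only numpy, scipy, OpenCV 4.12 (cv2) and the standard library are available. Lean on these libraries where they do the work, as an engineer would, in place of code of your own. Each camera call takes 0.05 s, during which the arm holds its last target.

## Task

Two network outlet modules on the blue bench have been tested: lay the one with the red tag in the red reject tray, front up, and let go of it, then fit the one with the green tag into the empty place of the desk outlet unit, pressing it straight down past the snap (the force builds up, then suddenly drops) until its front plate is flush on the unit. Keep pressing: the job finishes while you are still holding the green module firmly down in the unit. Leave the tester, the screwdriver and the tape dispenser where they are.

Things in the scene. Friction and masses are not known exactly. Their poses are not given: they have to be found in the camera images.
- green_module: PASSED network outlet, 36 mm high, 70 g, loose, standing on its back. Off-white front plate 64 (x) x 52 (y) x 9 mm, 21 mm round green tag in the middle, dark socket at each end; below it a grey body 54 x 34 mm, 27 deep, a snap rib along each long side. Origin at its centre, 18 mm below the front; plate 9 to 18 mm above it. Grip the plate's long edges (along y), tips up to 6 mm below the plate
- red_module: FAILED outlet, the same but with a red tag. Origin at its centre, x along its long side, z out of the front
- bay: empty place in the unit: grey frame, mouth 57 (x, along the row) x 43 mm (y), edges bevelled 1.5 mm. Origin in the middle of the mouth, level with the unit's top, 52 mm above the bench; z up. The module goes in front up, long sides along x, either way round. Fitted outlets may stand next to it: front plates 9 mm high, 6 mm from the new plate's short ends
- unit: desk outlet unit: aluminium box 226 (x) x 84 (y) x 52 mm high, screwed to the bench, three places in a row at -70, 0 and 70 mm along x; two hold fitted outlets, which one is empty differs. Origin under its centre at bench height
- clip_a (a joint): steel spring clip inside the bay, -y side: 0 m standing in, 0.0025 when the module's rib pushes it aside; springs back to 0 when the rib is past
- clip_b (a joint): the same on the bay's +y side
- reject_tray: red open tray 125 mm (its x) by 115 mm (its y), 18 mm high, walls and floor 3 mm, fixed to the bench. Origin under its centre at bench height
- tester: bystander: grey hand-held tester 62 x 118 mm, 26 mm high, lying on the bench; leave alone. Origin under its centre
- screwdriver: bystander: screwdriver with an amber handle, about 200 mm long, lying on the bench; leave alone. Origin under its middle
- tape_dispenser: bystander: black desk tape dispenser 125 x 58 mm, 74 mm high; leave alone. Origin under its centre
- bay_home (a point): where the module's centre is when home, 9 mm below the mouth; its front is then 9 mm above the unit's top. Set in by its own weight it stops on the clips 9 mm higher. A straight push of about 9 to 14 N on its front takes it past them: the force rises over 2 to 4 mm, suddenly drops, and after 9 mm its plate is flush on the rigid top. Kept firmly pressed means a steady push of 5 N or more
Mind the look-alikes: they are no part of the job. What is meant by the reject_tray is not pink, and is the larger of those in its own colour.

How it is judged:
By the outcome, as a careful person would: the job done as asked, in the order asked, and still so for the second after the job is handed in, while the arm keeps its last pose, push and grip.
It also fails if it takes over 56 s, if anything falls off the work surface, if the arm or the gripper's body presses on something with over 40 N, if the wrist force passes 120 N, or if a joint passes its speed limit or range.

## Working session

There is one attempt and no reset: what is moved stays moved. The work goes in short steps, Python scripts to look and compute and a tool call to move; the robot and the scene stay as the last step left them, time stands still between calls to the robot, and variables do not carry over. Pictures are saved under pics/ and viewed, and the job is handed in when it is done.

Besides the shell and the picture viewer there is one more tool, called after "Request:" as name(argument=value, ...), one argument or row to a line, values as JSON. drive_tool: Moves the arm, as the interface text tells. Its arguments: {"type":"object","properties":{"targets":{"type":"array"},"grip_force":{"type":"number"}},"required":["targets"]}

```bash
mkdir -p pics; ls; python3 - <<'E'
from station import *
import cv2,numpy as np
for n in("side","top"):
    s=snapshot(n); cv2.imwrite(f"pics/{n}0.png",s["img"][:,:,::-1]); np.savez(f"pics/{n}0.npz",**s)
    print(n,np.round(s["intrinsics"],1).tolist(),np.round(s["extrinsics"],3).tolist())
o=get_obs();print(o)
E
```

```text
pics
side [[406.3, 0.0, 321.2], [0.0, 406.3, 203.8], [0.0, 0.0, 1.0]] [[-0.984, -0.117, 0.135, 437.002], [-0.178, 0.676, -0.715, 810.462], [-0.007, -0.728, -0.686, 848.489], [0.0, 0.0, 0.0, 1.0]]
top [[418.7, 0.0, 320.5], [0.0, 418.7, 196.3], [0.0, 0.0, 1.0]] [[-0.012, -0.981, 0.192, 339.984], [-1.0, 0.016, 0.022, -40.032], [-0.024, -0.192, -0.981, 1329.941], [0.0, 0.0, 0.0, 1.0]]
{'clock': 0.1, 'q': array([ 1.44861452e+00,  2.55678186e-01,  1.07112831e-01, -4.21213362e-04,
       -1.42389612e+00, -2.84585504e-01]), 'dq': array([ 0.00072961, -0.00042293,  0.00166819,  0.00072096,  0.00034761,
        0.00118478]), 'joint_torque': array([-2.35312589e-03, -3.87610888e+01,  2.38473809e+01,  5.37797660e+00,
       -3.80740312e-03, -2.01567723e-06]), 'tcp_pos': array([217.38477235, 504.72652509, 230.48310807]), 'tcp_rot': array([ 3.07516222e+00, -6.34305968e-01, -4.39880470e-04]), 'wrist_force': array([-0.4127807 , -0.49536423, -0.04509592]), 'ft_torque': array([-0.02166721,  0.02835621, -0.0147149 ]), 'grip_width': 85.41841207176017}
```

View pics/side0.png

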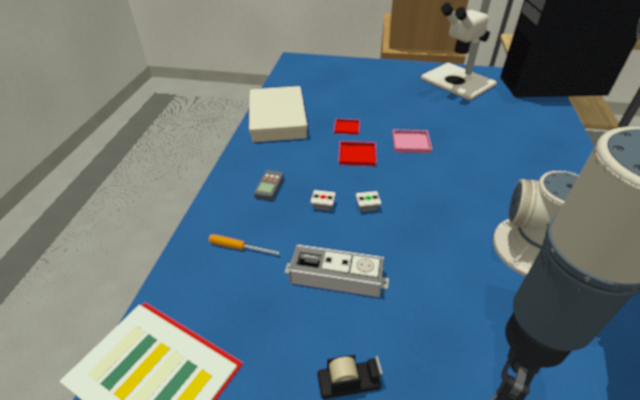

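View pics/top0.png

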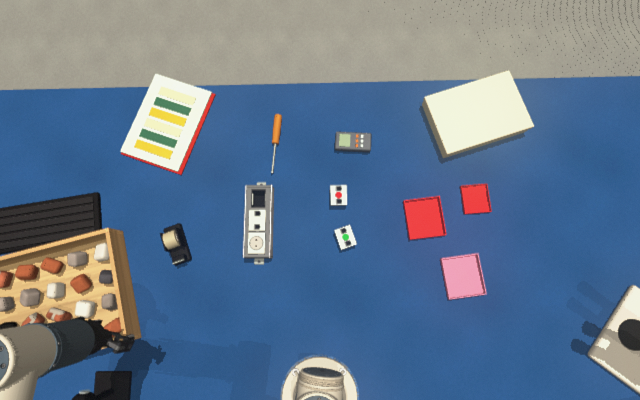

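The top view shows the red module near (339,195), the green one near (345,237), and the larger red tray near (424,218). The unit is near (258,222), with its empty bay at (258,198). I'll enlarge these areas.

```bash
python3 - <<'E'
import cv2
t=cv2.imread("pics/top0.png"); s=cv2.imread("pics/side0.png")
def c(im,x,y,w,h,k,n): cv2.imwrite("pics/"+n,cv2.resize(im[y:y+h,x:x+w],None,fx=k,fy=k,interpolation=cv2.INTER_CUBIC))
c(t,315,170,60,90,6,"c1.png"); c(t,230,175,60,95,6,"c2.png"); c(t,395,185,60,60,6,"c3.png")
c(s,280,180,120,120,5,"c4.png")
E
```

```text
(no output)
```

View pics/c1.png

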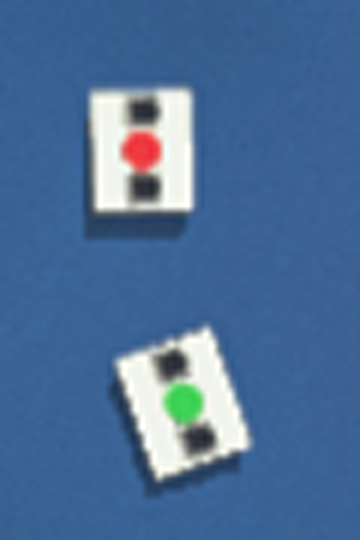

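View pics/c2.png

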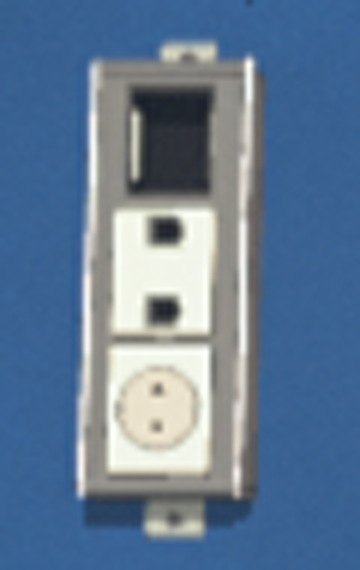

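View pics/c3.png

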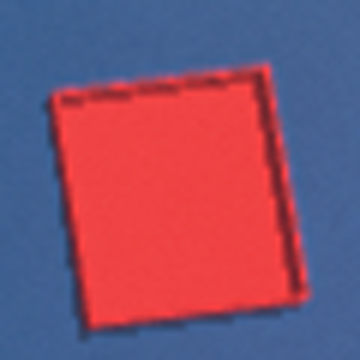

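View pics/c4.png

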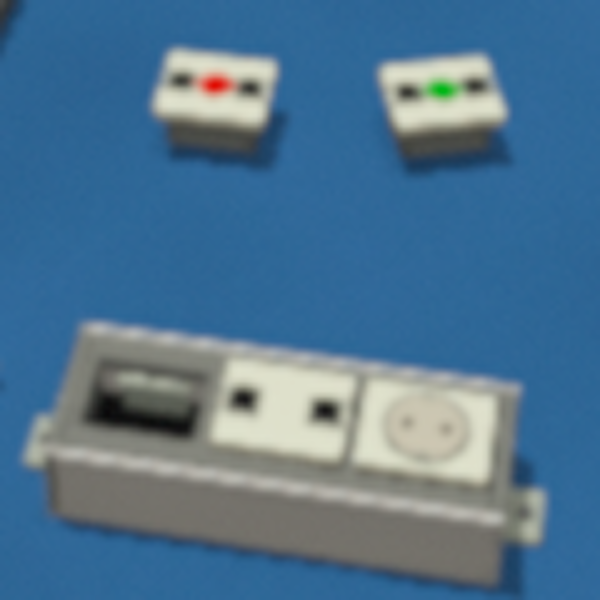

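```bash
cat > h.py <<'E'
import numpy as np,cv2
from scipy.optimize import least_squares
S={n:dict(np.load(f"pics/{n}0.npz")) for n in("side","top")}
def ray(n,px,z):
    s=S[n];d=s["extrinsics"][:3,:3]@np.linalg.inv(s["intrinsics"])@np.array([px[0],px[1],1.]);c=s["extrinsics"][:3,3]
    return c+d*(z-c[2])/d[2]
def proj(n,P):
    s=S[n];E=np.linalg.inv(s["extrinsics"]);p=(E[:3,:3]@np.atleast_2d(P).T+E[:3,3:])
    q=s["intrinsics"]@p;return (q[:2]/q[2]).T
E
python3 - <<'E'
from h import *
def cr(pts,o,k): return [((u+.5)/k-.5+o[0],(v+.5)/k-.5+o[1]) for u,v in pts]
def rect(pts,z,n="top"):
    P=np.array([ray(n,p,z)[:2] for p in pts]);L=[np.linalg.norm(P[i]-P[i-1]) for i in range(len(P))]
    e=P[2]-P[1]; e2=P[3]-P[0]; f=P[1]-P[0]; f2=P[2]-P[3]
    ang=lambda v:round(np.degrees(np.arctan2(v[1],v[0])),1)
    print(np.round(P.mean(0),1),"sides",np.round(L,1),ang(e),ang(e2),ang(f),ang(f2))
rect(cr([(90,90),(192,90),(192,211),(93,211)],(315,170),6),36)
rect(cr([(115,360),(210,327),(251,446),(157,482)],(315,170),6),36)
print("bay/plates/unit")
rect(cr([(130,87),(212,87),(212,193),(130,193)],(230,175),6),52)
rect(cr([(113,209),(214,207),(214,333),(110,333)],(230,175),6),61)
rect(cr([(108,345),(212,345),(212,473),(105,473)],(230,175),6),61)
rect(cr([(93,62),(252,58),(248,495),(82,495)],(230,175),6),52)
rect(cr([(52,95),(268,65),(308,300),(90,328)],(395,185),6),18)
# tags
for n in S:
    im=S[n]["img"].astype(int); r,g,b=im[...,0],im[...,1],im[...,2]
    reg=np.zeros(r.shape,bool)
    if n=="top": reg[180:255,325:362]=1
    else: reg[180:215,300:390]=1
    for nm,m in(("red",(r-g>60)&(r-b>60)&reg),("green",(g-r>50)&(g-b>50)&reg)):
        w=m*(np.abs(r-g)); v,u=np.nonzero(m); c=(np.average(u,weights=w[v,u]),np.average(v,weights=w[v,u])); print(n,nm,len(u),np.round(c,2),np.round(ray(n,c,36),1))
sp=cr([(99,358),(205,368),(195,436),(85,424)],(280,180),5); rect(sp,52,"side")
sp=cr([(227,358),(358,372),(349,459),(211,444)],(280,180),5); rect(sp,61,"side")
sp=cr([(363,376),(504,390),(503,481),(354,466)],(280,180),5); rect(sp,61,"side")
sp=cr([(86,322),(521,386),(507,515),(52,450)],(280,180),5); rect(sp,52,"side")
E
```

```text
[597.8 -67.2] sides [64.8 53.7 64.7 51.7] 178.6 -179.5 -91.0 -90.9
[464.6 -85.8] sides [66.1 52.1 64.6 51.6] -162.5 -162.1 -71.6 -70.0
bay/plates/unit
[588.5 183.2] sides [56.2 43.  56.1 42.6] -179.2 -178.9 -91.0 -90.9
[518.9 184.7] sides [63.9 52.1 64.9 53.1] -179.2 179.8 -89.8 -90.8
[448.3 185.2] sides [64.6 53.1 64.6 54.1] -179.2 179.9 -90.8 -90.8
[518.2 183.1] sides [224.7  83.5 226.5  84.3] -179.9 179.9 -89.5 -90.8
[ 524.4 -337. ] sides [124.  115.4 125.2 114.1] -174.3 -173.7 -82.9 -83.5
side red 22 [322.74 196.48] [597.8 -68.3  36. ]
side green 21 [367.93 197.44] [465.2 -87.   36. ]
top red 37 [338.22 194.57] [598.  -67.2  36. ]
top green 38 [345.18 236.62] [465.3 -86.   36. ]
[588.3 182.8] sides [42.6 54.4 43.3 54.9] 93.8 93.2 -177.0 -177.8
[517.3 185. ] sides [54.5 66.  54.3 66.9] 92.6 91.7 -178.0 -177.8
[446.1 185. ] sides [55.8 69.9 55.6 70.9] 93.7 92.7 -177.4 -177.2
[516.3 182.9] sides [ 83.4 224.4  79.6 221.2] 89.1 91.3 179.0 180.0
```

```bash
cat > g.py <<'E'
import sys,numpy as np
from scipy.spatial.transform import Rotation as R
from station import get_obs
o=get_obs(); x,y,z,yaw=map(float,sys.argv[1:5])
Rc=R.from_rotvec(o["tcp_rot"]); a=np.radians(yaw)
Rd=R.from_matrix(np.array([[np.cos(a),np.sin(a),0],[np.sin(a),-np.cos(a),0],[0,0,-1.]]))
d=Rc.inv().apply(np.array([x,y,z])-o["tcp_pos"])/1000
m=Rc.as_matrix()
print("t",round(o["clock"],2),"tcp",np.round(o["tcp_pos"],1),"yaw",round(np.degrees(np.arctan2(m[1,0],m[0,0])),2),"tilt",np.round(m[:2,2],4),"w",round(o["grip_width"],1),"F",np.round(o["wrist_force"],1),"q",np.round(o["q"],2))
print("xyz",np.round(d,4).tolist(),"dr",np.round((Rc.inv()*Rd).as_rotvec(),4).tolist())
E
python3 g.py 597.9 -67.7 140 -0.7
```

```text
t 0.1 tcp [217.4 504.7 230.5] yaw -23.31 tilt [-0.0006 -0.0016] w 85.4 F [-0.4 -0.5 -0. ] q [ 1.45  0.26  0.11 -0.   -1.42 -0.28]
xyz [0.576, 0.375, 0.0912] dr [0.0017, 0.0003, -0.3946]
```

Request:
drive_tool(
  targets=[
    {"grip":0.066,"xyz":[0.576,0.375,0.091],"dr":[0,0,-0.395]},
    {"grip":0.066,"xyz":[0.576,0.375,0.091],"dr":[0,0,-0.395]},
    {"grip":0.066,"xyz":[0.576,0.375,0.091],"dr":[0,0,-0.395]},
    {"grip":0.066,"xyz":[0.576,0.375,0.091],"dr":[0,0,-0.395]},
    {"grip":0.066,"xyz":[0.576,0.375,0.091],"dr":[0,0,-0.395]},
    {"grip":0.066,"xyz":[0.576,0.375,0.091],"dr":[0,0,-0.395]},
    {"grip":0.066,"xyz":[0.576,0.375,0.091],"dr":[0,0,-0.395]},
    {"grip":0.066,"xyz":[0.576,0.375,0.091],"dr":[0,0,-0.395]},
    {"grip":0.066,"xyz":[0.576,0.375,0.091],"dr":[0,0,-0.395]},
    {"grip":0.066,"xyz":[0.576,0.375,0.091],"dr":[0,0,-0.395]},
  ],
  grip_force=70,
)

```text
clock: 0.93
tcp_pos: [445.8, 160.7, 176.5]
tcp_rot: [-3.141, 0.018, 0.0]
wrist_force: [1.8, 0.5, 0.5]
grip_width: 65.9
```

```bash
python3 g.py 597.9 -67.7 140 -0.7
```

```text
t 0.93 tcp [445.8 160.7 176.5] yaw -0.66 tilt [-0.0002  0.0001] w 65.9 F [1.8 0.5 0.5] q [ 0.68  0.13 -0.19 -0.   -1.25  0.88]
xyz [0.1547, 0.2266, 0.0365] dr [-0.0001, 0.0002, 0.0007]
```

Request:
drive_tool(
  targets=[
    {"grip":0.066,"xyz":[0.14,0.2,0.0365],"dr":[0,0,0]},
    {"grip":0.066,"xyz":[0.14,0.2,0.0365],"dr":[0,0,0]},
    {"grip":0.066,"xyz":[0.14,0.2,0.0365],"dr":[0,0,0]},
    {"grip":0.066,"xyz":[0.14,0.2,0.0365],"dr":[0,0,0]},
    {"grip":0.066,"xyz":[0.14,0.2,0.0365],"dr":[0,0,0]},
    {"grip":0.066,"xyz":[0.14,0.2,0.0365],"dr":[0,0,0]},
    {"grip":0.066,"xyz":[0.14,0.2,0.0365],"dr":[0,0,0]},
    {"grip":0.066,"xyz":[0.14,0.2,0.0365],"dr":[0,0,0]},
    {"grip":0.066,"xyz":[0.14,0.2,0.0365],"dr":[0,0,0]},
  ],
)

```text
clock: 1.68
tcp_pos: [582.7, -39.0, 139.8]
tcp_rot: [-3.141, 0.02, 0.002]
wrist_force: [0.6, -0.3, -0.8]
grip_width: 66.3
```

```bash
python3 g.py 597.9 -67.7 70 -0.7
```

```text
t 1.68 tcp [582.7 -39.  139.8] yaw -0.72 tilt [-0.0011  0.0001] w 66.3 F [ 0.6 -0.3 -0.8] q [ 0.2   0.36  0.03 -0.   -1.23  1.36]
xyz [0.0157, 0.0285, 0.0698] dr [-0.0001, 0.0011, -0.0003]
```

Request:
drive_tool(
  targets=[
    {"grip":0.066,"xyz":[0.0155,0.0285,0.07],"dr":[0,0,0]},
    {"grip":0.066,"xyz":[0.0155,0.0285,0.07],"dr":[0,0,0]},
    {"grip":0.066,"xyz":[0.0155,0.0285,0.07],"dr":[0,0,0]},
    {"grip":0.066,"xyz":[0.0155,0.0285,0.07],"dr":[0,0,0]},
    {"grip":0.066,"xyz":[0.0155,0.0285,0.07],"dr":[0,0,0]},
  ],
)

```text
clock: 2.1
tcp_pos: [598.9, -66.6, 72.1]
tcp_rot: [3.141, -0.016, 0.004]
wrist_force: [-0.3, 0.2, 1.0]
grip_width: 65.8
```

```bash
cat > p.py <<'E'
import sys,cv2,numpy as np
from station import *
k,x,y,w,h,f,n=sys.argv[1],*map(int,sys.argv[2:7]),sys.argv[7]
s=snapshot(k); np.savez(f"pics/{n}.npz",**s); cv2.imwrite(f"pics/{n}.png",cv2.resize(s["img"][y:y+h,x:x+w,::-1],None,fx=f,fy=f,interpolation=cv2.INTER_CUBIC))
E
python3 g.py 597.9 -67.7 21 -0.7; python3 p.py side 270 120 140 120 5 s1;
```

```text
t 2.1 tcp [598.9 -66.6  72.1] yaw -0.58 tilt [ 0.0023 -0.0004] w 65.8 F [-0.3  0.2  1. ] q [ 0.15  0.45 -0.03  0.   -1.09  1.41]
xyz [-0.0011, 0.0011, 0.0511] dr [0.0003, -0.0023, 0.0022]
```

View pics/s1.png

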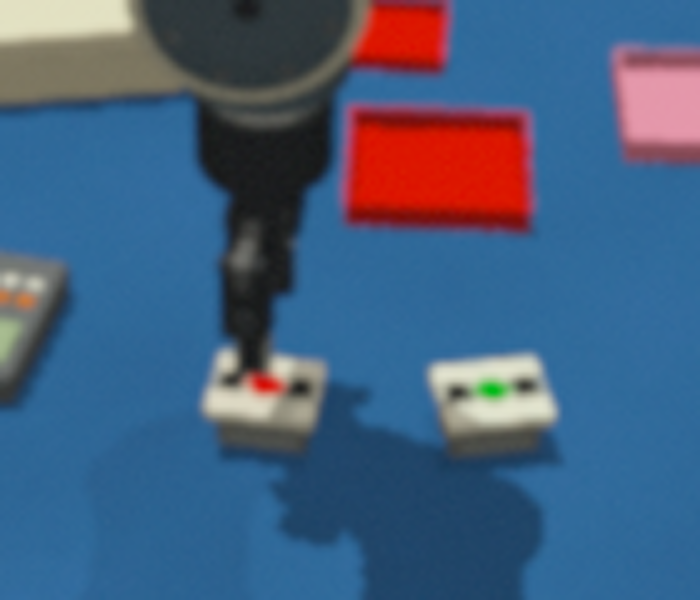

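The gripper is over the red module, its near finger at crop (255,365) just above the plate. I'm descending to grip.

Request:
drive_tool(
  targets=[
    {"grip":0.066,"xyz":[-0.001,0.001,0.025],"dr":[0,-0.001,0]},
    {"grip":0.066,"xyz":[-0.001,0.001,0.042],"dr":[0,-0.001,0]},
    {"grip":0.066,"xyz":[-0.001,0.001,0.051],"dr":[0,-0.001,0]},
    {"grip":0.066,"xyz":[-0.001,0.001,0.051],"dr":[0,-0.001,0]},
  ],
)

```text
clock: 2.48
tcp_pos: [596.6, -67.9, 18.9]
tcp_rot: [-3.141, 0.017, 0.003]
wrist_force: [0.3, 0.0, -0.1]
grip_width: 66.2
```

Request:
drive_tool(
  targets=[
    {"grip":0.045,"xyz":[0,0,0],"dr":[0,0,0]},
    {"grip":0.045,"xyz":[0,0,0],"dr":[0,0,0]},
    {"grip":0.045,"xyz":[0,0,0],"dr":[0,0,0]},
    {"grip":0.045,"xyz":[0,0,0],"dr":[0,0,0]},
    {"grip":0.045,"xyz":[0,0,0],"dr":[0,0,0]},
  ],
)

```text
clock: 2.9
tcp_pos: [598.7, -68.4, 21.5]
tcp_rot: [-3.141, 0.018, -0.005]
wrist_force: [-0.4, 1.2, 6.6]
grip_width: 50.0
```

```bash
python3 g.py 597.9 -67.7 90 -0.7; python3 p.py side 270 120 140 120 5 s2;
```

```text
t 2.9 tcp [598.7 -68.4  21.5] yaw -0.64 tilt [0.0029 0.0001] w 50.0 F [-0.4  1.2  6.6] q [ 0.15  0.5  -0.09  0.   -0.98  1.41]
xyz [-0.0006, -0.0007, -0.0685] dr [-0.0001, -0.0029, 0.001]
```

View pics/s2.png

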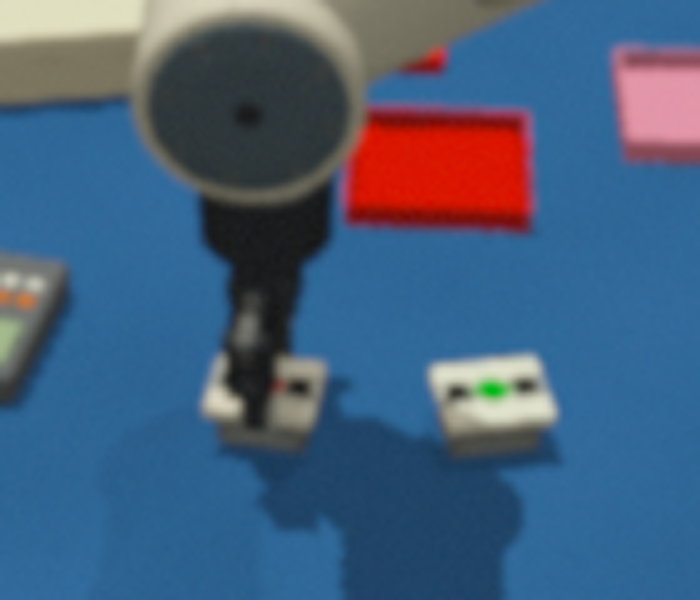

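The near finger now covers the front edge of the plate and the opening has stopped at 50 mm, so it is gripped. I'm lifting it.

Request:
drive_tool(
  targets=[
    {"grip":0.045,"xyz":[0,0,-0.02],"dr":[0,0,0]},
    {"grip":0.045,"xyz":[0,0,-0.05],"dr":[0,0,0]},
    {"grip":0.045,"xyz":[0,0,-0.08],"dr":[0,0,0]},
    {"grip":0.045,"xyz":[0,0,-0.08],"dr":[0,0,0]},
    {"grip":0.045,"xyz":[0,0,-0.08],"dr":[0,0,0]},
  ],
)

```text
clock: 3.37
tcp_pos: [598.8, -68.5, 102.1]
tcp_rot: [-3.141, 0.018, -0.007]
wrist_force: [-0.4, -0.9, -2.4]
grip_width: 50.3
```

```bash
python3 g.py 524.4 -337 100 6; python3 p.py side 270 120 140 120 5 s3;
```

```text
t 3.37 tcp [598.8 -68.5 102.1] yaw -0.67 tilt [0.0045 0.0006] w 50.3 F [-0.4 -0.9 -2.4] q [ 0.15  0.42  0.01  0.   -1.16  1.41]
xyz [-0.0713, 0.2693, 0.0016] dr [-0.0004, -0.0046, -0.1165]
```

View pics/s3.png

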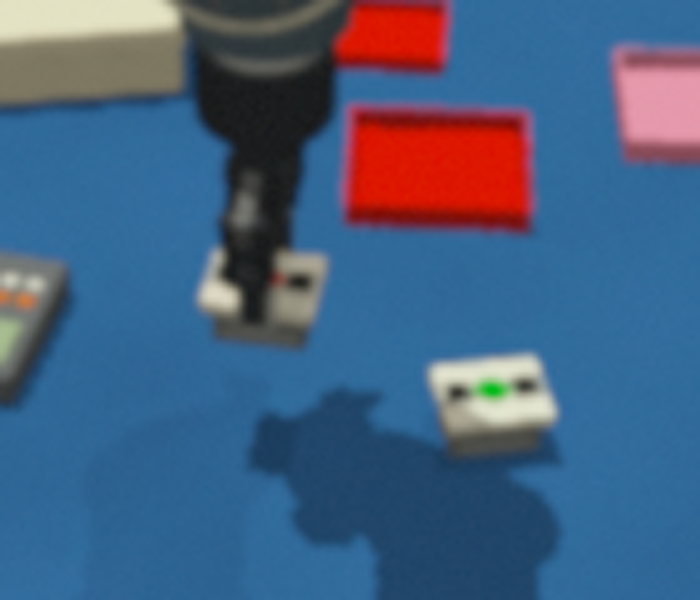

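The red module is held level and clear of the bench, at crop (260,290). Next is the tray.

Request:
drive_tool(
  targets=[
    {"grip":0.045,"xyz":[-0.0715,0.269,0.002],"dr":[0,-0.003,-0.117]},
    {"grip":0.045,"xyz":[-0.0715,0.269,0.002],"dr":[0,-0.003,-0.117]},
    {"grip":0.045,"xyz":[-0.0715,0.269,0.002],"dr":[0,-0.003,-0.117]},
    {"grip":0.045,"xyz":[-0.0715,0.269,0.002],"dr":[0,-0.003,-0.117]},
    {"grip":0.045,"xyz":[-0.0715,0.269,0.002],"dr":[0,-0.003,-0.117]},
    {"grip":0.045,"xyz":[-0.0715,0.269,0.002],"dr":[0,-0.003,-0.117]},
    {"grip":0.045,"xyz":[-0.0715,0.269,0.002],"dr":[0,-0.003,-0.117]},
    {"grip":0.045,"xyz":[-0.0715,0.269,0.002],"dr":[0,-0.003,-0.117]},
    {"grip":0.045,"xyz":[-0.0715,0.269,0.002],"dr":[0,-0.003,-0.117]},
    {"grip":0.045,"xyz":[-0.0715,0.269,0.002],"dr":[0,-0.003,-0.117]},
  ],
)

```text
clock: 4.25
tcp_pos: [522.0, -336.3, 96.2]
tcp_rot: [-3.136, -0.164, 0.009]
wrist_force: [-0.3, 0.6, -1.0]
grip_width: 49.8
```

```bash
python3 g.py 524.4 -337 26 6; 
```

```text
t 4.25 tcp [ 522.  -336.3   96.2] yaw 5.99 tilt [-0.0058  0.001 ] w 49.8 F [-0.3  0.6 -1. ] q [-0.32  0.47  0.07  0.   -1.18  2.  ]
xyz [0.0027, 0.001, 0.0702] dr [-0.0016, 0.0057, -0.0001]
```

Request:
drive_tool(
  targets=[
    {"grip":0.045,"xyz":[0.001,0,0.025],"dr":[0,0.002,0]},
    {"grip":0.045,"xyz":[0.001,0,0.05],"dr":[0,0.002,0]},
    {"grip":0.045,"xyz":[0.001,0,0.065],"dr":[0,0.002,0]},
    {"grip":0.045,"xyz":[0.001,0,0.068],"dr":[0,0.002,0]},
    {"grip":0.045,"xyz":[0.001,0,0.068],"dr":[0,0.002,0]},
    {"grip":0.045,"xyz":[0.001,0,0.068],"dr":[0,0.002,0]},
  ],
)

```text
clock: 4.75
tcp_pos: [524.2, -336.3, 30.3]
tcp_rot: [3.136, 0.168, -0.002]
wrist_force: [0.4, -0.5, -0.4]
grip_width: 50.3
```

```bash
python3 g.py 524.4 -337 25 6;  python3 p.py top 395 185 60 60 8 t1
```

```text
t 4.75 tcp [ 524.2 -336.3   30.3] yaw 6.11 tilt [-0.0011 -0.0007] w 50.3 F [ 0.4 -0.5 -0.4] q [-0.32  0.52 -0.02  0.   -1.03  2.  ]
xyz [0.0001, 0.0007, 0.0053] dr [0.0006, 0.0012, 0.002]
```

View pics/t1.png

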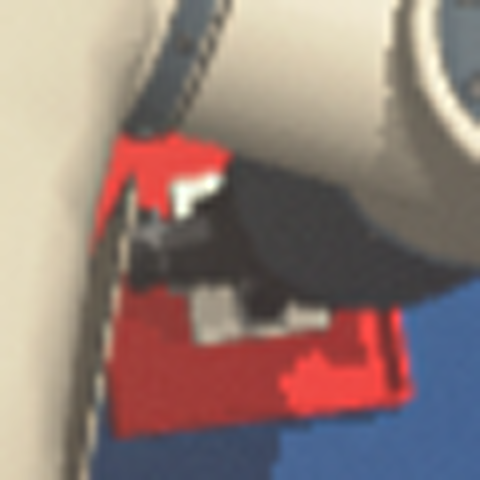

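The module is over the tray, its plate at about crop (260,300), well inside the walls. I'm lowering it gently.

Request:
drive_tool(
  targets=[
    {"grip":0.045,"xyz":[0,0,0.002],"dr":[0,0,0]},
    {"grip":0.045,"xyz":[0,0,0.004],"dr":[0,0,0]},
    {"grip":0.045,"xyz":[0,0,0.0055],"dr":[0,0,0]},
    {"grip":0.045,"xyz":[0,0,0.0055],"dr":[0,0,0]},
    {"grip":0.045,"xyz":[0,0,0.0055],"dr":[0,0,0]},
  ],
)

```text
clock: 5.22
tcp_pos: [523.6, -336.8, 24.6]
tcp_rot: [3.137, 0.165, -0.002]
wrist_force: [-1.2, 1.0, 3.6]
grip_width: 49.9
```

Request:
drive_tool(
  targets=[
    {"grip":0.064,"xyz":[0,0,0],"dr":[0,0,0]},
    {"grip":0.064,"xyz":[0,0,0],"dr":[0,0,0]},
    {"grip":0.064,"xyz":[0,0,0],"dr":[0,0,0]},
    {"grip":0.064,"xyz":[0,0,0],"dr":[0,0,0]},
    {"grip":0.064,"xyz":[0,0,-0.01],"dr":[0,0,0]},
    {"grip":0.064,"xyz":[0,0,-0.04],"dr":[0,0,0]},
    {"grip":0.066,"xyz":[0,0,-0.08],"dr":[0,0,0]},
    {"grip":0.066,"xyz":[0,0,-0.08],"dr":[0,0,0]},
  ],
)

```text
clock: 5.88
tcp_pos: [527.4, -339.5, 113.3]
tcp_rot: [3.129, 0.167, 0.015]
wrist_force: [1.3, -0.3, 2.2]
grip_width: 66.2
```

```bash
python3 g.py 465.2 -86.4 100 18.3;  python3 p.py side 300 110 120 100 6 s4
```

```text
t 5.88 tcp [ 527.4 -339.5  113.3] yaw 6.11 tilt [ 0.0099 -0.008 ] w 66.2 F [ 1.3 -0.3  2.2] q [-0.32  0.45  0.09  0.   -1.2   2.  ]
xyz [-0.035, -0.2584, 0.0107] dr [0.01, -0.008, -0.2127]
```

View pics/s4.png

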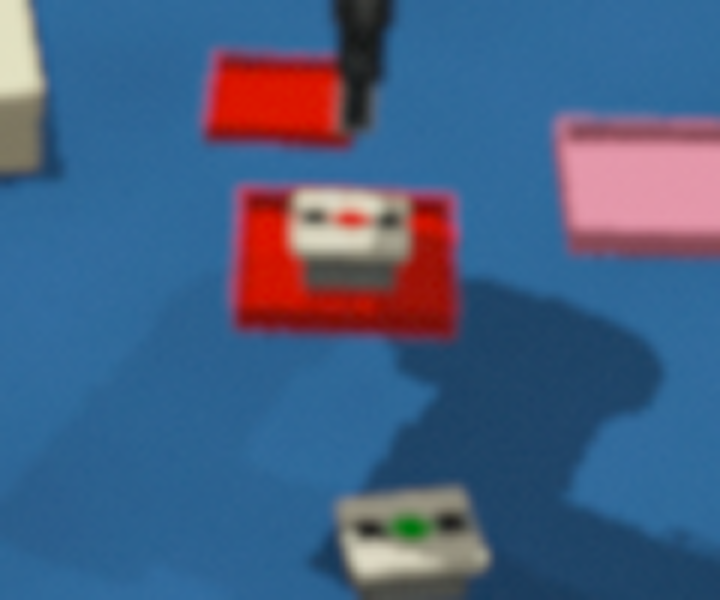

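The red module stands level with its front up, inside the larger red tray, tag at crop (350,218). Next I go to the green one.

Request:
drive_tool(
  targets=[
    {"grip":0.066,"xyz":[-0.032,-0.255,0.02],"dr":[0,0,-0.213]},
    {"grip":0.066,"xyz":[-0.032,-0.255,0.02],"dr":[0,0,-0.213]},
    {"grip":0.066,"xyz":[-0.032,-0.255,0.02],"dr":[0,0,-0.213]},
    {"grip":0.066,"xyz":[-0.032,-0.255,0.02],"dr":[0,0,-0.213]},
    {"grip":0.066,"xyz":[-0.032,-0.255,0.02],"dr":[0,0,-0.213]},
    {"grip":0.066,"xyz":[-0.032,-0.255,0.02],"dr":[0,0,-0.213]},
    {"grip":0.066,"xyz":[-0.032,-0.255,0.02],"dr":[0,0,-0.213]},
    {"grip":0.066,"xyz":[-0.032,-0.255,0.02],"dr":[0,0,-0.213]},
    {"grip":0.066,"xyz":[-0.032,-0.255,0.02],"dr":[0,0,-0.213]},
    {"grip":0.066,"xyz":[-0.032,-0.255,0.02],"dr":[0,0,-0.213]},
  ],
)

```text
clock: 6.77
tcp_pos: [465.2, -87.1, 84.3]
tcp_rot: [-3.102, -0.497, 0.002]
wrist_force: [-0.9, -1.1, 0.1]
grip_width: 65.8
```

Request:
drive_tool(
  targets=[
    {"grip":0.066,"xyz":[0,0,0],"dr":[0,0,0]},
    {"grip":0.066,"xyz":[0,0,0],"dr":[0,0,0]},
  ],
)

```text
clock: 6.93
tcp_pos: [465.0, -87.5, 84.0]
tcp_rot: [-3.102, -0.495, 0.003]
wrist_force: [-0.1, -0.3, 0.0]
grip_width: 65.4
```

```bash
python3 g.py 465.2 -86.4 25 18.3;  python3 p.py side 300 110 120 100 6 s5;python3 g.py 465.2 -86.4 25 18.3
```

```text
t 6.93 tcp [465.  -87.5  84. ] yaw 18.13 tilt [-0.0022 -0.    ] w 65.4 F [-0.1 -0.3  0. ] q [ 0.15  0.21 -0.35 -0.   -1.02  1.74]
xyz [0.0007, -0.0009, 0.059] dr [-0.0007, 0.0021, -0.003]
t 6.98 tcp [464.9 -87.4  83.9] yaw 18.14 tilt [-0.0023 -0.    ] w 66.1 F [ 0.6 -0.4 -0.4] q [ 0.15  0.21 -0.35 -0.   -1.02  1.74]
xyz [0.0007, -0.0008, 0.0589] dr [-0.0007, 0.0022, -0.0028]
```

View pics/s5.png

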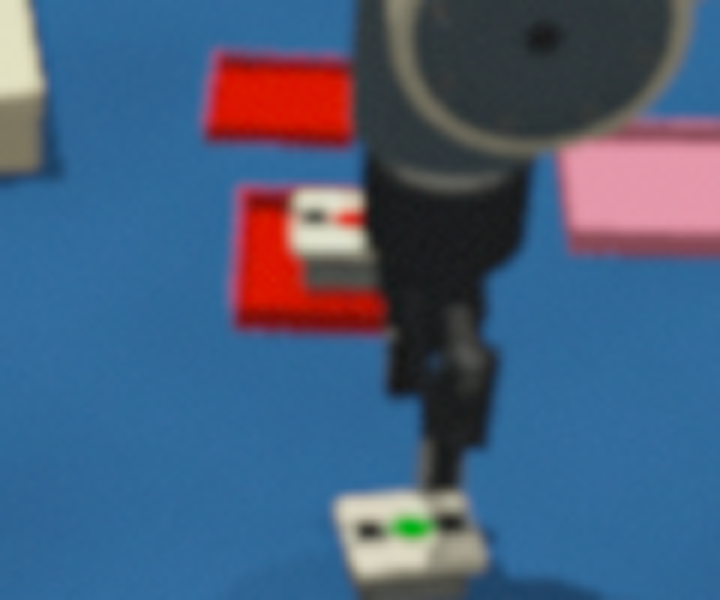

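The fingers are above the green module at crop (440,480), and its plate is unobstructed. I'll descend to TCP z≈25 so the tips stay above the plate's underside, because the unit's top is rigid.

Request:
drive_tool(
  targets=[
    {"grip":0.066,"xyz":[0.0007,-0.0008,0.025],"dr":[0,0.002,-0.003]},
    {"grip":0.066,"xyz":[0.0007,-0.0008,0.048],"dr":[0,0.002,-0.003]},
    {"grip":0.066,"xyz":[0.0007,-0.0008,0.059],"dr":[0,0.002,-0.003]},
    {"grip":0.066,"xyz":[0.0007,-0.0008,0.059],"dr":[0,0.002,-0.003]},
    {"grip":0.066,"xyz":[0.0007,-0.0008,0.059],"dr":[0,0.002,-0.003]},
    {"grip":0.066,"xyz":[0.0007,-0.0008,0.059],"dr":[0,0.002,-0.003]},
  ],
)

```text
clock: 7.48
tcp_pos: [466.0, -85.8, 25.9]
tcp_rot: [-3.101, -0.502, -0.002]
wrist_force: [0.2, 0.2, -0.2]
grip_width: 66.3
```

```bash
python3 g.py 465.2 -86.4 25 18.3
```

```text
t 7.48 tcp [466.  -85.8  25.9] yaw 18.39 tilt [0.0014 0.0005] w 66.3 F [ 0.2  0.2 -0.2] q [ 0.15  0.28 -0.43 -0.   -0.86  1.74]
xyz [-0.0009, 0.0003, 0.0009] dr [-0.0, -0.0015, 0.0016]
```

Request:
drive_tool(
  targets=[
    {"grip":0.045,"xyz":[-0.0005,0,0.0007],"dr":[0,0,0]},
    {"grip":0.045,"xyz":[-0.0005,0,0.0007],"dr":[0,0,0]},
    {"grip":0.045,"xyz":[-0.0005,0,0.0007],"dr":[0,0,0]},
    {"grip":0.045,"xyz":[-0.0005,0,0.0007],"dr":[0,0,0]},
    {"grip":0.045,"xyz":[-0.0005,0,0.0007],"dr":[0,0,0]},
    {"grip":0.045,"xyz":[-0.0005,0,0.0007],"dr":[0,0,0]},
  ],
  grip_force=90,
)

```text
clock: 7.98
tcp_pos: [465.7, -85.8, 26.1]
tcp_rot: [3.101, 0.503, 0.005]
wrist_force: [-1.6, 0.1, 6.1]
grip_width: 48.8
```

```bash
python3 g.py 465.2 -86.4 25 18.3;python3 p.py side 330 170 80 60 9 s6
```

```text
t 7.98 tcp [465.7 -85.8  26.1] yaw 18.43 tilt [0.0028 0.0005] w 48.8 F [-1.6  0.1  6.1] q [ 0.15  0.28 -0.43 -0.   -0.86  1.74]
xyz [-0.0007, 0.0004, 0.0011] dr [0.0005, -0.0028, 0.0023]
```

View pics/s6.png

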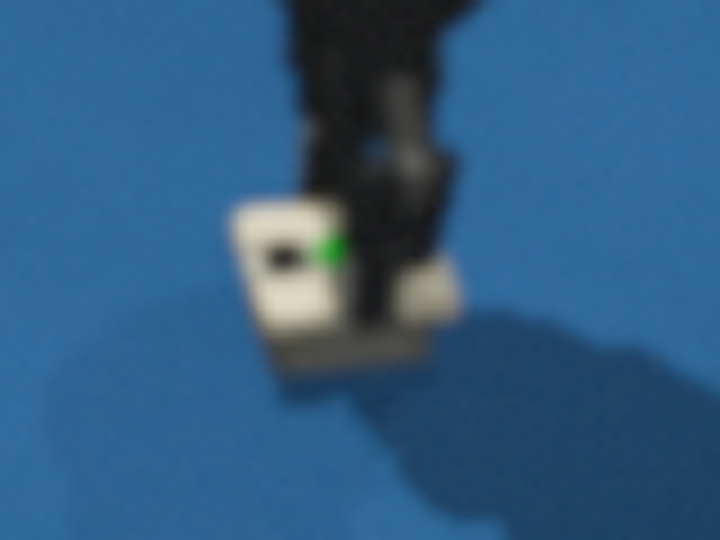

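The finger tip ends at the plate's lower edge, crop (370,322), so the grip is as intended. I'm lifting it.

Request:
drive_tool(
  targets=[
    {"grip":0.045,"xyz":[0,0,-0.02],"dr":[0,0,0]},
    {"grip":0.045,"xyz":[0,0,-0.05],"dr":[0,0,0]},
    {"grip":0.045,"xyz":[0,0,-0.08],"dr":[0,0,0]},
    {"grip":0.045,"xyz":[0,0,-0.1],"dr":[0,0,0]},
    {"grip":0.045,"xyz":[0,0,-0.1],"dr":[0,0,0]},
    {"grip":0.045,"xyz":[0,0,-0.1],"dr":[0,0,0]},
  ],
)

```text
clock: 8.53
tcp_pos: [465.5, -85.5, 125.9]
tcp_rot: [-3.1, -0.502, -0.006]
wrist_force: [-0.4, -0.5, -1.9]
grip_width: 48.8
```

```bash
python3 g.py 588.3 183.3 125 -0.7
```

```text
t 8.53 tcp [465.5 -85.5 125.9] yaw 18.4 tilt [0.0038 0.0015] w 48.8 F [-0.4 -0.5 -1.9] q [ 0.15  0.16 -0.28 -0.   -1.12  1.74]
xyz [0.2013, -0.2163, 0.0018] dr [-0.0009, -0.004, 0.3333]
```

Request:
drive_tool(
  targets=[
    {"grip":0.045,"xyz":[0.2013,-0.216,0],"dr":[0,-0.002,0.333]},
    {"grip":0.045,"xyz":[0.2013,-0.216,0],"dr":[0,-0.002,0.333]},
    {"grip":0.045,"xyz":[0.2013,-0.216,0],"dr":[0,-0.002,0.333]},
    {"grip":0.045,"xyz":[0.2013,-0.216,0],"dr":[0,-0.002,0.333]},
    {"grip":0.045,"xyz":[0.2013,-0.216,0],"dr":[0,-0.002,0.333]},
    {"grip":0.045,"xyz":[0.2013,-0.216,0],"dr":[0,-0.002,0.333]},
    {"grip":0.045,"xyz":[0.2013,-0.216,0],"dr":[0,-0.002,0.333]},
    {"grip":0.045,"xyz":[0.2013,-0.216,0],"dr":[0,-0.002,0.333]},
    {"grip":0.045,"xyz":[0.2013,-0.216,0],"dr":[0,-0.002,0.333]},
    {"grip":0.045,"xyz":[0.2013,-0.216,0],"dr":[0,-0.002,0.333]},
  ],
)

```text
clock: 9.37
tcp_pos: [586.6, 182.9, 122.7]
tcp_rot: [3.141, -0.017, -0.008]
wrist_force: [0.0, -0.4, -1.2]
grip_width: 48.9
```

Request:
drive_tool(
  targets=[
    {"grip":0.045,"xyz":[0,0,0],"dr":[0,0,0]},
    {"grip":0.045,"xyz":[0,0,0],"dr":[0,0,0]},
    {"grip":0.045,"xyz":[0,0,0],"dr":[0,0,0]},
  ],
)

```text
clock: 9.62
tcp_pos: [587.2, 181.7, 124.7]
tcp_rot: [-3.141, 0.02, 0.003]
wrist_force: [-0.1, -0.2, -1.1]
grip_width: 48.9
```

```bash
python3 g.py 588.3 183.3 90 -0.7
```

```text
t 9.62 tcp [587.2 181.7 124.7] yaw -0.74 tilt [-0.0021  0.0004] w 48.9 F [-0.1 -0.2 -1.1] q [ 0.55  0.43  0.09 -0.   -1.23  1.01]
xyz [0.0012, -0.0016, 0.0347] dr [-0.0004, 0.0021, -0.0008]
```

Request:
drive_tool(
  targets=[
    {"grip":0.045,"xyz":[0.0012,-0.0016,0.02],"dr":[0,0.002,0]},
    {"grip":0.045,"xyz":[0.0012,-0.0016,0.035],"dr":[0,0.002,0]},
    {"grip":0.045,"xyz":[0.0012,-0.0016,0.035],"dr":[0,0.002,0]},
    {"grip":0.045,"xyz":[0.0012,-0.0016,0.035],"dr":[0,0.002,0]},
    {"grip":0.045,"xyz":[0.0012,-0.0016,0.035],"dr":[0,0.002,0]},
    {"grip":0.045,"xyz":[0.0012,-0.0016,0.035],"dr":[0,0.002,0]},
  ],
)

```text
clock: 10.12
tcp_pos: [589.4, 184.4, 91.0]
tcp_rot: [-3.14, 0.019, -0.004]
wrist_force: [-0.4, 0.5, -0.8]
grip_width: 49.0
```

```bash
python3 g.py 588.3 183.3 90 -0.7; python3 p.py side 270 215 130 85 6 s7; python3 p.py top 230 165 70 105 5 t7
```

```text
t 10.12 tcp [589.4 184.4  91. ] yaw -0.68 tilt [0.0022 0.0012] w 49.0 F [-0.4  0.5 -0.8] q [ 0.56  0.46  0.04  0.   -1.15  1.  ]
xyz [-0.0011, 0.0012, 0.001] dr [-0.0013, -0.0022, 0.0003]
```

View pics/s7.png

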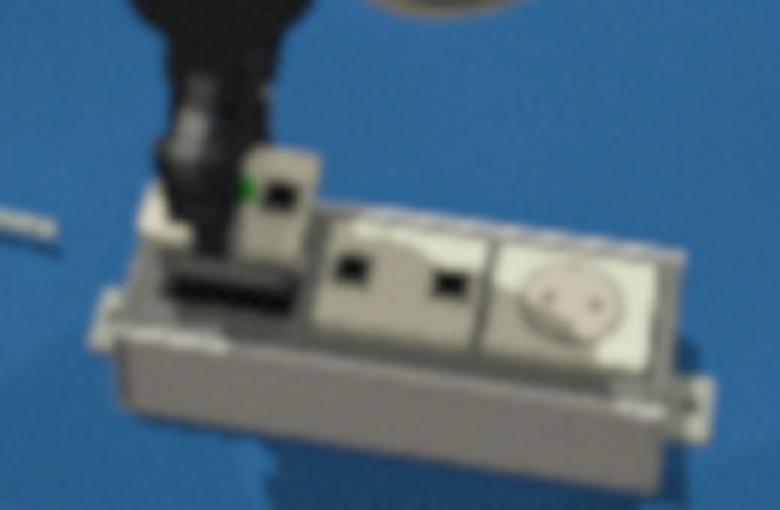

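View pics/t7.png

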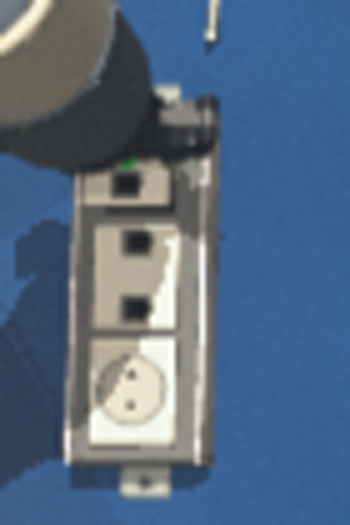

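The module hovers over the bay. In the top crop its lower plate edge is at v≈207 and u 82–170, and the next plate's edge is at v≈223. I'll check the position against the bay.

```bash
python3 - <<'E'
from h import *
def c(u,v,o,k): return ((u+.5)/k-.5+o[0],(v+.5)/k-.5+o[1])
o=(230,165)
for u in(82,170): print("held edge",ray("top",c(u,207,o,5),101).round(1))
for u in(95,178): print("fitted edge",ray("top",c(u,223,o,5),61).round(1))
so=(270,215)
# side: held plate right end corners top face: 
for p in((321,152),(308,243),(248,147)): print("side",ray("side",c(*p,so,6),101).round(1))
# predicted plate corners if module centred at tcp(589.4-.5,184.4)
for cx,cy in((588.9,184.4),):
  P=[[cx-32,cy-26,101],[cx-32,cy+26,101],[cx-32,cy+26,92]]
  for n,oo,k in(("top",o,5),("side",so,6)):
    print(n,((proj(n,P)-oo+.5)*k-.5).round(0).tolist())
E
python3 g.py 588.3 183.3 90 -0.7
```

```text
held edge [554.8 210.5 101. ]
held edge [554.  157.6 101. ]
fitted edge [551.7 210.3  61. ]
fitted edge [550.8 159.   61. ]
side [556.3 157.6 101. ]
side [553.  205.5 101. ]
side [586.2 160.  101. ]
top [[169.0, 202.0], [82.0, 204.0], [85.0, 206.0]]
side [[319.0, 153.0], [296.0, 251.0], [296.0, 266.0]]
t 10.22 tcp [589.2 184.5  90.6] yaw -0.68 tilt [0.0016 0.0012] w 48.7 F [-0.2 -0.4 -0.4] q [ 0.56  0.46  0.04 -0.   -1.15  1.  ]
xyz [-0.0008, 0.0013, 0.0006] dr [-0.0012, -0.0016, 0.0004]
```

Module centre ≈(588.7,184), bay ≈(588.4,183.1). I'll make a small correction and enter the mouth.

Request:
drive_tool(
  targets=[
    {"grip":0.045,"xyz":[-0.0003,0.001,0],"dr":[-0.001,-0.001,0]},
    {"grip":0.045,"xyz":[-0.0003,0.001,0.006],"dr":[-0.001,-0.001,0]},
    {"grip":0.045,"xyz":[-0.0003,0.001,0.012],"dr":[-0.001,-0.001,0]},
    {"grip":0.045,"xyz":[-0.0003,0.001,0.016],"dr":[-0.001,-0.001,0]},
    {"grip":0.045,"xyz":[-0.0003,0.001,0.019],"dr":[-0.001,-0.001,0]},
    {"grip":0.045,"xyz":[-0.0003,0.001,0.019],"dr":[-0.001,-0.001,0]},
  ],
)

```text
clock: 10.72
tcp_pos: [587.8, 183.2, 69.3]
tcp_rot: [3.14, -0.019, -0.004]
wrist_force: [-0.5, 0.5, -0.7]
grip_width: 48.9
```

```bash
python3 g.py 588.1 183.3 62 -0.7
```

```text
t 10.72 tcp [587.8 183.2  69.3] yaw -0.68 tilt [-0.0027 -0.0014] w 48.9 F [-0.5  0.5 -0.7] q [ 0.56  0.48  0.01 -0.   -1.11  1.  ]
xyz [0.0003, -0.0001, 0.0073] dr [0.0015, 0.0027, 0.0004]
```

The module is inside the mouth with no contact force. I continue to the clips.

Request:
drive_tool(
  targets=[
    {"grip":0.045,"xyz":[0,0,0.003],"dr":[0,0.001,0]},
    {"grip":0.045,"xyz":[0,0,0.006],"dr":[0,0.001,0]},
    {"grip":0.045,"xyz":[0,0,0.0085],"dr":[0,0.001,0]},
    {"grip":0.045,"xyz":[0,0,0.0085],"dr":[0,0.001,0]},
    {"grip":0.045,"xyz":[0,0,0.0085],"dr":[0,0.001,0]},
  ],
)

```text
clock: 11.13
tcp_pos: [588.2, 183.3, 61.9]
tcp_rot: [3.141, -0.019, -0.001]
wrist_force: [-0.4, -0.1, -1.4]
grip_width: 48.9
```

```bash
python3 g.py 588.1 183.3 60 -0.7
```

```text
t 11.13 tcp [588.2 183.3  61.9] yaw -0.68 tilt [-0.0004 -0.0008] w 48.9 F [-0.4 -0.1 -1.4] q [ 0.56  0.48  0.    0.   -1.09  1.  ]
xyz [-0.0001, 0.0, 0.0019] dr [0.0008, 0.0004, 0.0004]
```

Request:
drive_tool(
  targets=[
    {"grip":0.045,"xyz":[0,0,0.001],"dr":[0,0,0]},
    {"grip":0.045,"xyz":[0,0,0.002],"dr":[0,0,0]},
    {"grip":0.045,"xyz":[0,0,0.003],"dr":[0,0,0]},
    {"grip":0.045,"xyz":[0,0,0.003],"dr":[0,0,0]},
  ],
)

```text
clock: 11.47
tcp_pos: [588.7, 183.8, 59.8]
tcp_rot: [-3.141, 0.018, -0.002]
wrist_force: [0.1, 0.1, 2.6]
grip_width: 49.0
```

Request:
drive_tool(
  targets=[
    {"grip":0.045,"xyz":[0,0,0.0005],"dr":[0,0,0]},
    {"grip":0.045,"xyz":[0,0,0.001],"dr":[0,0,0]},
    {"grip":0.045,"xyz":[0,0,0.001],"dr":[0,0,0]},
  ],
)

```text
clock: 11.72
tcp_pos: [589.0, 183.7, 59.4]
tcp_rot: [3.141, -0.018, 0.003]
wrist_force: [-2.6, 1.1, 6.4]
grip_width: 48.6
```

Request:
drive_tool(
  targets=[
    {"grip":0.045,"xyz":[0,0,0.0005],"dr":[0,0,0]},
    {"grip":0.045,"xyz":[0,0,0.001],"dr":[0,0,0]},
    {"grip":0.045,"xyz":[0,0,0.001],"dr":[0,0,0]},
  ],
)

```text
clock: 11.97
tcp_pos: [589.3, 183.7, 59.0]
tcp_rot: [-3.141, 0.018, -0.005]
wrist_force: [-2.0, 0.9, 9.4]
grip_width: 48.7
```

Request:
drive_tool(
  targets=[
    {"grip":0.045,"xyz":[0,0,0.0005],"dr":[0,0,0]},
    {"grip":0.045,"xyz":[0,0,0.001],"dr":[0,0,0]},
    {"grip":0.045,"xyz":[0,0,0.001],"dr":[0,0,0]},
  ],
)

```text
clock: 12.22
tcp_pos: [589.6, 183.8, 58.5]
tcp_rot: [-3.141, 0.017, -0.006]
wrist_force: [-2.3, 0.9, 10.5]
grip_width: 49.3
```

Request:
drive_tool(
  targets=[
    {"grip":0.045,"xyz":[0,0,0.0005],"dr":[0,0,0]},
    {"grip":0.045,"xyz":[0,0,0.001],"dr":[0,0,0]},
    {"grip":0.045,"xyz":[0,0,0.001],"dr":[0,0,0]},
  ],
)

```text
clock: 12.47
tcp_pos: [589.8, 183.8, 57.2]
tcp_rot: [-3.141, 0.017, -0.006]
wrist_force: [-0.3, 0.5, 7.4]
grip_width: 48.9
```

```bash
python3 g.py 588.1 183.3 51 -0.7;python3 p.py side 270 215 130 85 6 s8
```

```text
t 12.47 tcp [589.8 183.8  57.2] yaw -0.63 tilt [0.0041 0.0004] w 48.9 F [-0.3  0.5  7.4] q [ 0.56  0.49 -0.01  0.   -1.07  1.  ]
xyz [-0.0017, 0.0005, 0.0062] dr [-0.0004, -0.0041, 0.0012]
```

View pics/s8.png

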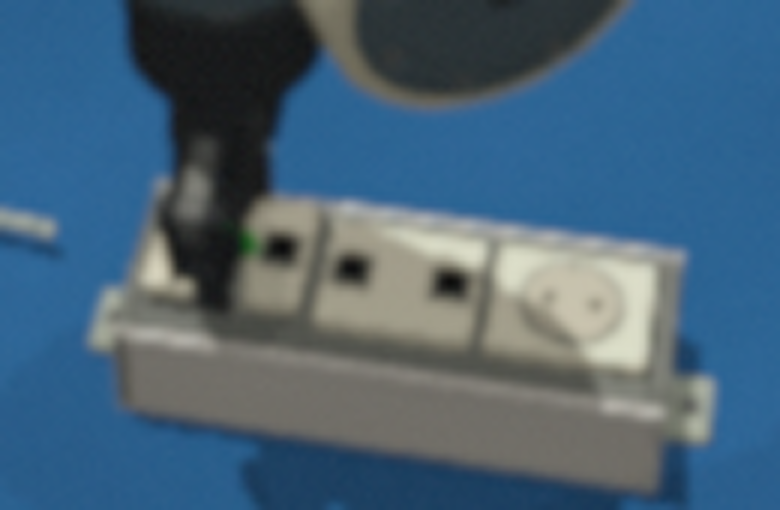

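The module is seated most of the way. The force peaked at 10.5 N and then dropped, so the snap has begun. I continue straight down to flush.

Request:
drive_tool(
  targets=[
    {"grip":0.045,"xyz":[0,0,0.001],"dr":[0,-0.001,0]},
    {"grip":0.045,"xyz":[-0.0003,0,0.002],"dr":[0,-0.001,0]},
    {"grip":0.045,"xyz":[-0.0005,0,0.002],"dr":[0,-0.001,0]},
  ],
)

```text
clock: 12.77
tcp_pos: [587.7, 183.5, 52.2]
tcp_rot: [3.141, -0.019, -0.002]
wrist_force: [1.3, 0.9, -1.8]
grip_width: 48.9
```

Request:
drive_tool(
  targets=[
    {"grip":0.045,"xyz":[0,0,0.001],"dr":[0,0,0]},
    {"grip":0.045,"xyz":[0,0,0.002],"dr":[0,0,0]},
    {"grip":0.045,"xyz":[0,0,0.002],"dr":[0,0,0]},
  ],
)

```text
clock: 13.02
tcp_pos: [587.7, 183.3, 51.2]
tcp_rot: [3.141, -0.018, -0.002]
wrist_force: [-1.1, -0.3, 1.9]
grip_width: 48.9
```

```bash
python3 g.py 588.1 183.3 51 -0.7
```

```text
t 13.02 tcp [587.7 183.3  51.2] yaw -0.67 tilt [-0.0013 -0.0009] w 48.9 F [-1.1 -0.3  1.9] q [ 0.56  0.49 -0.01  0.   -1.07  1.  ]
xyz [0.0004, -0.0001, 0.0002] dr [0.001, 0.0013, 0.0005]
```

Past the snap: the force dropped to about −2 N, and contact is now starting. I'm building up a firm push.

Request:
drive_tool(
  targets=[
    {"grip":0.045,"xyz":[0,0,0.001],"dr":[0,0,0]},
    {"grip":0.045,"xyz":[0,0,0.002],"dr":[0,0,0]},
    {"grip":0.045,"xyz":[0,0,0.002],"dr":[0,0,0]},
    {"grip":0.045,"xyz":[0,0,0.002],"dr":[0,0,0]},
  ],
)

```text
clock: 13.35
tcp_pos: [587.7, 183.3, 51.1]
tcp_rot: [3.141, -0.018, -0.0]
wrist_force: [-5.6, -0.5, 12.1]
grip_width: 48.6
```

Request:
drive_tool(
  targets=[
    {"grip":0.045,"xyz":[0,0,0.001],"dr":[0,0,0]},
    {"grip":0.045,"xyz":[0,0,0.0015],"dr":[0,0,0]},
    {"grip":0.045,"xyz":[0,0,0.0015],"dr":[0,0,0]},
    {"grip":0.045,"xyz":[0,0,0.0015],"dr":[0,0,0]},
  ],
)

```text
clock: 13.68
tcp_pos: [587.7, 183.3, 51.1]
tcp_rot: [3.141, -0.017, 0.001]
wrist_force: [-9.6, -1.0, 21.3]
grip_width: 49.1
```

```bash
python3 g.py 588.1 183.3 51 -0.7;python3 p.py side 270 215 130 85 6 s9; python3 g.py 588.1 183.3 51 -0.7
```

```text
t 13.68 tcp [587.7 183.3  51.1] yaw -0.63 tilt [ 0.0006 -0.0007] w 49.1 F [-9.6 -1.  21.3] q [ 0.56  0.49 -0.02  0.   -1.06  1.  ]
xyz [0.0004, -0.0, 0.0001] dr [0.0007, -0.0006, 0.0012]
t 13.73 tcp [587.8 183.3  51.1] yaw -0.63 tilt [ 0.0007 -0.0006] w 49.0 F [-10.2  -0.6  21.1] q [ 0.56  0.49 -0.02  0.   -1.06  1.  ]
xyz [0.0003, 0.0, 0.0001] dr [0.0006, -0.0007, 0.0012]
```

View pics/s9.png

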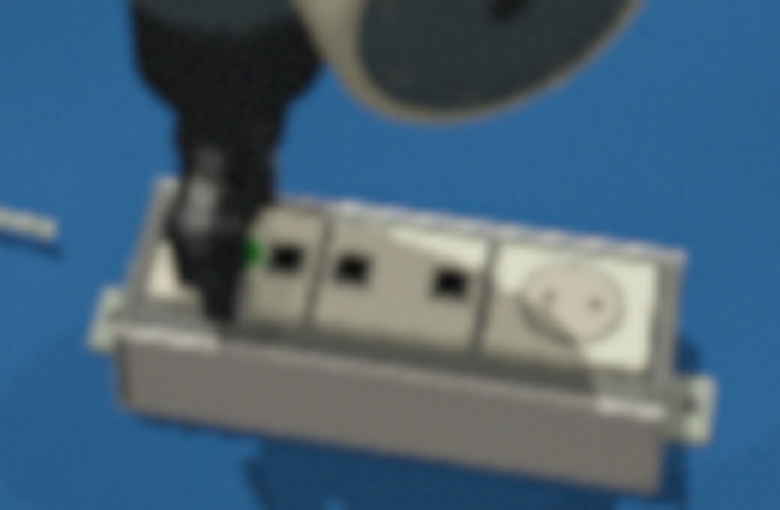

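The plate is level with its neighbours, with its lower edge in line at crop v≈330. TCP stopped hard at 51.1 mm, exactly the predicted home height. I'll ease the sideways load and check that the push is steady.

Request:
drive_tool(
  targets=[
    {"grip":0.045,"xyz":[-0.0007,0,0],"dr":[0,0,0]},
    {"grip":0.045,"xyz":[-0.0015,0,0],"dr":[0,0,0]},
    {"grip":0.045,"xyz":[-0.0015,0,0],"dr":[0,0,0]},
    {"grip":0.045,"xyz":[-0.0015,0,0],"dr":[0,0,0]},
    {"grip":0.045,"xyz":[-0.0015,0,0],"dr":[0,0,0]},
    {"grip":0.045,"xyz":[-0.0015,0,0],"dr":[0,0,0]},
  ],
)

```text
clock: 14.23
tcp_pos: [587.7, 183.3, 51.1]
tcp_rot: [3.141, -0.017, 0.005]
wrist_force: [-4.0, -1.4, 16.8]
grip_width: 48.9
```

```bash
python3 p.py top 160 90 320 200 2 t9;python3 p.py side 200 90 240 200 3 s10; python3 g.py 588.1 183.3 51 -0.7
```

```text
t 14.33 tcp [587.7 183.3  51.1] yaw -0.62 tilt [ 0.0033 -0.0004] w 48.6 F [-4.8 -2.8 17.4] q [ 0.56  0.49 -0.02  0.   -1.06  1.  ]
xyz [0.0004, -0.0, 0.0001] dr [0.0004, -0.0033, 0.0013]
```

View pics/s10.png

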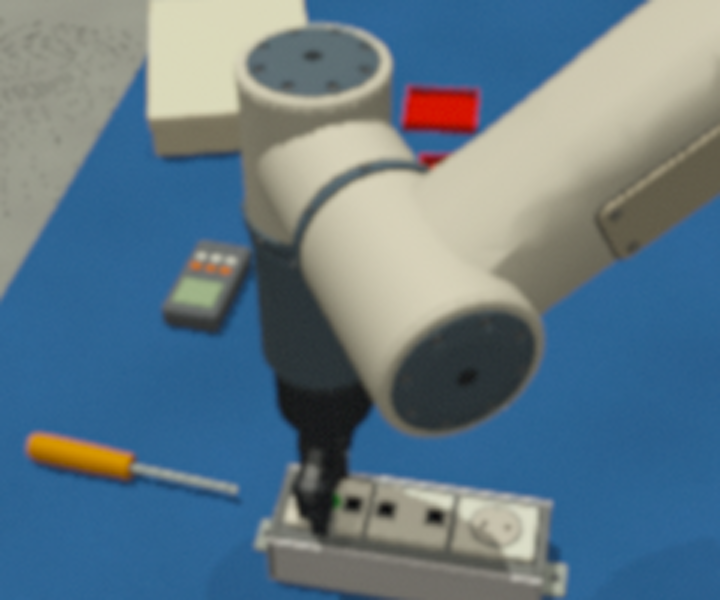

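View pics/t9.png

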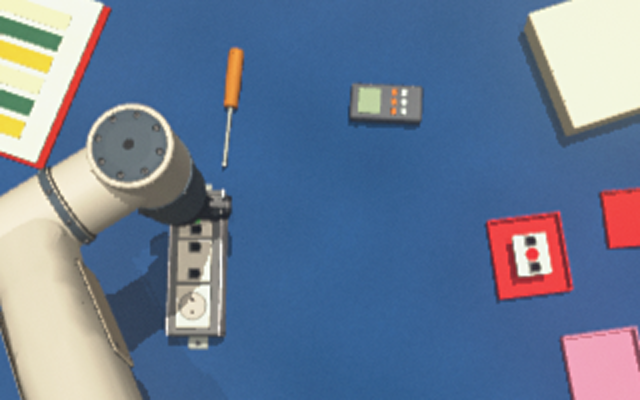

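The red module lies front up inside the larger red tray, at (532,254). The tester and screwdriver haven't moved, and the green module is flush under a steady 17 N. I'm handing in.

```bash
python3 -c "
from station import *
print(sign_off())"
```

```text
the job is handed in; nothing more can be done
None
```

The job is handed in, at 14.3 s on the robot's clock. No verdict was reported.

- **Red module:** it is in the larger red tray, front up and released. The last top picture shows it standing well inside the walls.
- **Green module:** it went straight into the empty bay. The force rose to about 10.5 N, dropped as it passed the snap, and then met a rigid stop. That stop was at TCP height 51.1 mm, which is the predicted home height, and the plate looks level with its neighbours.
- **Final push:** about 17 N down, still gripping. About 5 N of sideways load remained after I eased it from about 10 N.
- **Bystanders:** the tester and screwdriver are where they were. The tape dispenser was outside my last crops, but the arm never worked at bench height near it.

No check failed. The two cameras agreed to 1–2 mm on the modules and the bay. I could not read the clip joints directly, so the snap is judged from the force drop and the final height.

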